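Hang the staining rack on the drip hook

ROBOT

A 6-joint arm with a two-finger parallel gripper is mounted at the origin on a cart in front of the work surface, level with it; the furniture and walls round the work are solid. World frame = base frame: x ahead of the robot, y to its left, z up, the work surface at z = 0. Lengths are in mm, angles in rad, forces in N, time in s.
With the tool pointing down it reaches from about 300 to 825 mm from the base axis. Payload 5.4 kg.
Tool frame: the origin (TCP) lies midway between the tips of the shut fingers; the grasp point (between the pads) lies 19 mm behind it; z points along the fingers, y is the line along which they close (so a half turn about z gives the same grasp; the last joint's range is limited). The gripper opens to 92 mm and grips with 3 to 60 N. Pads are 20 mm wide; open, the fingers measure 128 mm over their backs; the gripper's body (75 mm by 189 mm) begins 69 mm behind the grasp point.
Start: joints at [0.954, 0.158, 1.597, -0, 1.386, -0.21], TCP at [227.519, 528.054, 179.901] pointing down, gripper open.
Joint ranges: [-2.91, 2.91], [-0.94, 2.29], [0.18, 2.7], [-1.29, 4.43], [0.17, 2.64], [-3, 3]. Speed limits (rad/s): [2.57, 2.57, 3.14, 3.14, 3.14, 3.14].

INTERFACE

Orientations are given as a 3x3 rotation matrix whose columns are the frame's x, y, z axes.
In Python, from station import manip gives the robot as it stands.
- The arm moves only by the shell command python3 -m inch 'ROWS' [FORCE]. ROWS is JSON, a list of rows, each a list of 7 numbers: the shift along the tool's x, y, z scaled (see below), then the turn, a rotation vector about the tool's x, y, z scaled (see below), then the opening, from 0 (shut) to 1 (fully open). A call has 1 to 10 rows; each row is the pose to reach, as a shift and turn from the pose commanded when the call began, along the tool's axes at that moment, turning the shorter way round; what a row does not reach only later rows make up. The controller multiplies each number of a shift by 0.25 m and each number of a turn by pi rad. A row lasts 1/8 s, in which the tool goes at most 62.5 mm and 10.7 degrees, less where a joint would pass 70% of its speed; a pose out of reach is approached as far as the arm can. A call with a number of a shift or a turn outside -1 to 1 is refused whole. A call with a gripper value outside its range is refused whole. The fingers move at their own pace and stop on an object; FORCE is the grip in N (left out, the last holds). Time passes only in rows, so rows that repeat a pose let the fingers close. It gives the time, the measured TCP pose, the force, the opening and the grip force at its end, in the units of the state.
- manip.state(): the state, without advancing time (a new reading comes with each control period).
- manip.grab_frame(name): name is "side" or "top"; returns the picture (384x512x3 uint8, red, green, blue); there is no depth.
- manip.calibration(name): a dict with "camera_matrix" (3x3 intrinsics, pixels), "k1" (the pictures are not rectified: a ray, as slopes to the right and down, at radius r is drawn at 1 + k1 r^2 times it, then the intrinsics apply), "R" (3x3) and "t" (3): a world point X has camera coordinates R X + t. Camera axes: x right, y down, z forward; pixel columns grow to the right and rows downward; lengths in mm; the calibration is good to about 2 mm. A picture is of the moment at which its call begins. calibration takes no time and is no camera call.
- manip.finish_job(): hands the job in; it is judged then, once.
Trained networks look in the newest picture that a camera, given by its name, has taken for a name from the list of things; names that differ only in an ending like _2 or _b are one class to them, and where a whole thing is asked for, a point or a joint stands for the part that bears it (a point fixed in the world has none). Each returns a list of dicts, best first, with "p" (0 to 1); they miss things now and then, are a little off and sometimes report something else, mostly with a low value. They report only what shows in the picture. A call takes as long as a camera call. They do not tell look-alikes from the thing itself.
- manip.cut_out(camera, thing): "region" (384x512 bool, what is visible of it) and "bbox" ([left, top, right, bottom] in pixels, round what is visible of it).
The state is a dict: "time": time; "q": joint angles; "dq": joint speeds; "joint_efforts": joint torques, N m; "ee_pos": TCP position; "ee_rot": TCP orientation; "wrist_force": force on the tool from outside, world axes, zero at the start; "wrist_torque": the same for the moment, N m; "gripper_width": finger opening in mm; "grip_force": force on a finger pad.
Only numpy, scipy, OpenCV 4.12 (cv2) and the standard library are available. Lean on these libraries where they do the work, as an engineer would, in place of code of your own. Each camera call takes 0.05 s, during which the arm holds its last target. There are 200 camera calls.

TASK

Take the slide-staining rack by its black grip and hang it on the drip stand: bring its cross pin in level through the open front of the twin hook, slide it in until it gently meets the back of the hook, then lower it to the bottom of the notch before letting go, so that it hangs upright and still. The hook may have been clamped anywhere along its arm, so find the back by touch and push only lightly (well under 20 N). Keep the rack upright and leave the other things where they are.

Things in the scene. Friction and masses are not known exactly. Their poses are not given: they have to be found in the camera images.
- rack_grip (a point): centre of the black upright grip block on top of the slide-staining rack: 12 mm thick along the rack's x, 30 mm wide along y, 34 mm high; pinch it from above across the 12 mm. A steel stem (10 mm diameter) runs down from it to the basket. 157 mm above the basket's underside, 62 mm above the cross pin. z up
- hang_pin (a point): centre of the rack's cross pin, 62 mm straight below the grip centre: a round steel bar of 8 mm diameter along the rack's y, through the stem, 84 mm long between its two end heads (13 mm diameter). This is what hangs in the hook
- slide_rack: steel slide-staining rack, 0.17 to 0.35 kg: basket of glass slides 60 mm along x, 85 mm along y, 40 mm high, with the stem, pin and grip above. Origin at the centre of the basket's underside, 95 mm below the pin. z up, x across the thin side of the grip, y along the pin; the same when turned by half a turn
- hook_stand: fixed drip stand; origin on the worktop below the middle position of the hook's notch, z up, +x from the hook's open mouth toward the post; the pin goes in along +x, parallel to the stand's y. A clear tray 176 x 187 x 23 mm, fixed to it, is centred on the origin. Clamp block and arm behind the hook (top z = 169 mm), post at x = 135 mm (top z = 172 mm)
- mouth (a point): middle position of the hook's mouth: 20 mm in front of the stand's origin (-x), 159 mm up. Twin hook: two 5 mm steel plates at y = -24 and +24 mm, the stem passes between them. The pin enters between the lip (top at z = 149 mm, x = -33 to -6 mm) and the guard (z = 169 to 175 mm, x = -25 to +20 mm); x as with the hook in its middle position
- notch (a point): middle position of the seated pin's centre: above the stand's origin at z = 139 mm. The notch is 12 mm wide (x = -6 to +6 mm), its floor at z = 135 mm; its back face at x = +6 mm runs straight up to the guard. The hook is clamped up to 18 mm nearer to or farther from the post than this: all its x values shift together, and the shift is not reported. The clamp holds 80 N
- water_bottle: bystander: clear bottle with a screw cap, 60 mm diameter, 116 mm high; origin at the centre of its underside
- tape: bystander: roll of tape lying flat, 77 mm diameter, 19 mm high; origin at the centre of its underside
- bench_timer: bystander: small bench timer, 58 x 72 x 21 mm; origin at the centre of its underside
- pen_marker: bystander: marker pen lying along its y, 130 mm long, 13 mm thick; origin at the centre of its underside
Things that resemble listed ones, but are neither listed nor needed, are in the scene too. Leave any green look-alike of the slide_rack alone.

How it is judged:
By the outcome, as a careful person would: the job done as asked, in the order asked, and still so for the second after the job is handed in, with the robot touching nothing.
It also fails if it takes over 64 s, if anything falls off the work surface, if the arm or the gripper's body presses on something with over 40 N, if the wrist force passes 120 N, or if a joint passes its speed limit or range.

## Working session

There is one attempt and no reset: what is moved stays moved. The work goes in short steps, Python scripts to look and compute and a shell command to move; the robot and the scene stay as the last step left them, time stands still between calls to the robot, and variables do not carry over. Pictures are saved under pics/ and viewed, at most 10 in all, crops included, and the job is handed in when it is done.

```bash
mkdir -p pics; ls; cat > h.py <<'E'
import numpy as np, cv2
from station import manip
def cal(n):
    c=manip.calibration(n); return [np.array(c[k],float) for k in("camera_matrix","R","t")]+[c["k1"]]
def proj(n,X):
    K,R,t,k=cal(n); c=np.atleast_2d(X)@R.T+t; s=c[:,:2]/c[:,2:]
    s=s*(1+k*(s**2).sum(1,keepdims=True)); return s@K[:2,:2].T+K[:2,2]
def ray(n,uv):
    K,R,t,k=cal(n); d=np.linalg.inv(K)@[uv[0],uv[1],1]; s0=d[:2]; s=s0.copy()
    for _ in range(20): s=s0/(1+k*(s@s))
    v=R.T@np.r_[s,1]; return -R.T@t, v/np.linalg.norm(v)
def atz(n,uv,z):
    o,v=ray(n,uv); return o+v*(z-o[2])/v[2]
def save(n,f):
    im=manip.grab_frame(n); cv2.imwrite('pics/'+f,im[:,:,::-1]); return im
E
python3 - <<'E'
from h import *
a=save('top','top0.png');b=save('side','side0.png')
for n in('top','side'):
    K,R,t,k=cal(n);print(n,K.tolist(),k,(-R.T@t).round(),R.round(3).tolist())
    for th in('slide_rack','rack_grip','hang_pin','hook_stand','mouth','notch','water_bottle','tape','bench_timer','pen_marker'):
        try:
            for d in manip.cut_out(n,th):
                r=d['region'];ys,xs=np.nonzero(r);print(n,th,round(d['p'],2),d['bbox'],(xs.mean().round(1),ys.mean().round(1)))
        except Exception as e: print(n,th,e)
print(manip.state())
E
```

```text
pics
top [[419.7453256384582, 0.0, 255.05890971492136], [0.0, 419.7453256384582, 185.37847784849038], [0.0, 0.0, 1.0]] -0.09107978677197698 [ 271.   83. 1689.] [[-0.024, -1.0, 0.007], [-0.99, 0.023, -0.139], [0.139, -0.011, -0.99]]
top slide_rack 0.86 [171.3, 196.0, 193.4, 216.0] (np.float64(182.4), np.float64(204.7))
top slide_rack 0.72 [137.1, 215.5, 167.1, 238.1] (np.float64(153.2), np.float64(227.4))
top slide_rack 0.41 [330.3, 209.2, 349.4, 226.5] (np.float64(341.2), np.float64(219.9))
top rack_grip 0.88 [293.5, 213.7, 316.3, 234.4] (np.float64(304.7), np.float64(224.2))
top rack_grip 0.85 [169.1, 196.5, 195.9, 213.4] (np.float64(183.5), np.float64(203.8))
top rack_grip 0.54 [139.0, 220.5, 165.2, 238.5] (np.float64(152.6), np.float64(227.4))
top hang_pin 0.84 [140.1, 217.7, 165.9, 241.1] (np.float64(153.1), np.float64(227.3))
top hang_pin 0.78 [294.9, 208.1, 315.0, 235.9] (np.float64(305.1), np.float64(224.7))
top hang_pin 0.66 [171.8, 194.8, 195.2, 216.4] (np.float64(183.5), np.float64(204.3))
top hook_stand 0.88 [248.5, 116.3, 301.8, 192.2] (np.float64(273.9), np.float64(154.9
[... 2778 characters left out ...]
622910e+00, -2.10097404e-01]), 'dq': array([ 0.00184804,  0.00199076,  0.00122235, -0.00090674, -0.00155151,
       -0.00017465]), 'joint_efforts': array([-5.10828431e-04, -3.85568333e+01, -3.22371018e+01,  7.02417525e-02,
        3.06528783e-02, -7.16422761e-06]), 'ee_pos': array([227.51336663, 528.04591191, 179.90995291]), 'ee_rot': array([[-9.18396016e-01,  3.95662429e-01, -2.76638696e-06],
       [ 3.95662428e-01,  9.18396016e-01, -2.36249603e-05],
       [-6.80687039e-06, -2.27916248e-05, -1.00000000e+00]]), 'wrist_force': array([ 0.031475  , -0.05843718, -0.37364226]), 'wrist_torque': array([-0.00185942, -0.04309104,  0.01434266]), 'grip_force': 0.0, 'gripper_width': 92.02562248770887}
```

View pics/top0.png

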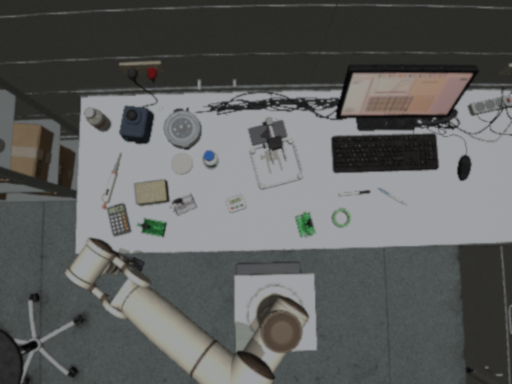

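View pics/side0.png

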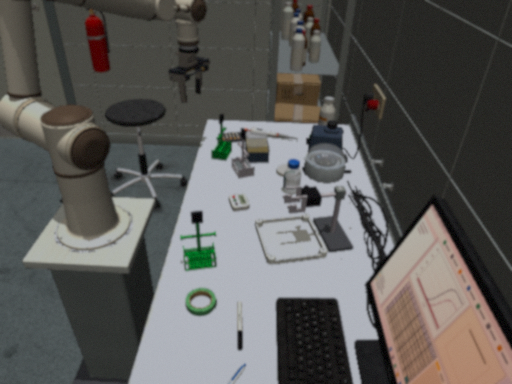

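The steel rack is at top (183,204) / side (242,160). The two green ones, at top (153,227) and (305,224), are look-alikes. The stand is at top (274,155) / side (303,229). Next I'll enlarge the rack and the stand.

```bash
python3 - <<'E'
from h import *
a=cv2.imread('pics/top0.png');b=cv2.imread('pics/side0.png')
def cr(im,x,y,w,h,s): return cv2.resize(im[y:y+h,x:x+w],(w*s,h*s),interpolation=cv2.INTER_CUBIC)
L=np.hstack([cr(a,158,180,50,37,8),cr(b,222,120,50,37,8)])
M=np.hstack([cr(a,242,110,66,50,6),cr(b,222,157,66,50,6)])
L=cv2.resize(cr(a,158,185,50,35,8),(400,280));L2=cr(b,222,125,50,70,4)
c=np.zeros((600,800,3),np.uint8)
c[:280,:400]=L;c[:240,400:800]=cr(b,225,135,50,30,8)
c[280:600,:400]=cr(a,240,115,80,64,5); c[240:240+360,400:800]=cr(b,250,180,100,90,4)
cv2.imwrite('pics/crop0.png',c)
E
```

```text
(no output)
```

View pics/crop0.png

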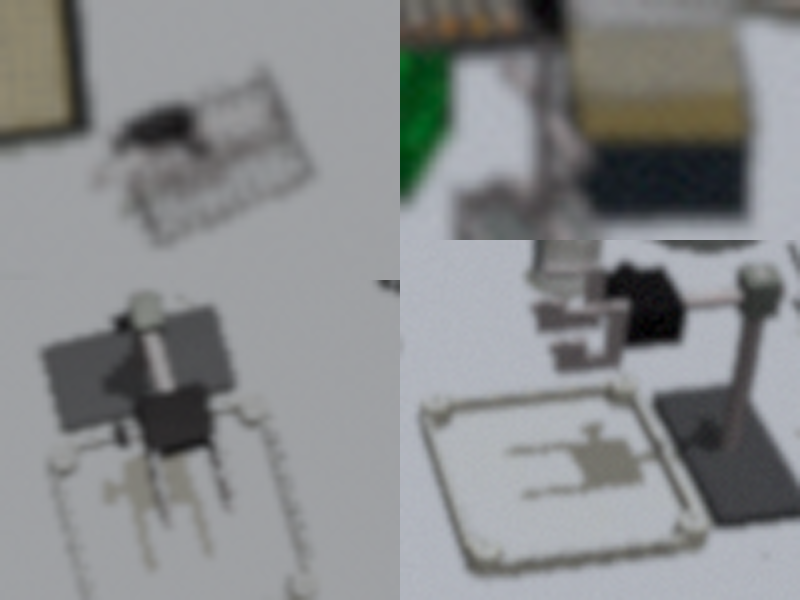

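```bash
cat >> h.py <<'E'
def T(p,X): 
    c,s=np.cos(p[2]),np.sin(p[2]); X=np.atleast_2d(X).astype(float); Y=X.copy()
    Y[:,0]=c*X[:,0]-s*X[:,1]+p[0]; Y[:,1]=s*X[:,0]+c*X[:,1]+p[1]; return Y
E
python3 - <<'E'
from h import *
from scipy.optimize import least_squares as ls
# tray corner pegs: rough
tp=[(250.4,151),(290.6,141.4),(300,176)]
sd=[(259.25,222),(305.5,216.25),(322.5,252.5),(271.25,260)]
for q in tp: print('t',atz('top',q,23).round(0))
for q in sd: print('s',atz('side',q,23).round(0))
pt=atz('top',(269.4,121),172);ps=atz('side',(340,190.5),172);print('post',pt.round(),ps.round())
for z in(0,40):
  for q in [(177.4,215.25),(197,206.9),(191.1,193.5)]: print('rack',z,atz('top',q,z).round(0))
g=atz('top',(177.8,200.8),157+5);print('grip',g.round(1),'side px',proj('side',[g,[g[0],g[1],172],[g[0],g[1],95],[g[0],g[1],0]]).round(1).tolist())
o,v=ray('top',(174,201.8));o2,v2=ray('top',(181.5,199.8))
print(atz('top',(174,201.8),165),atz('top',(181.5,199.8),165))
E
```

```text
t [645.  81.  23.]
t [681. -84.  23.]
t [ 538. -116.   23.]
s [504.  26.  23.]
s [648.  64.  23.]
s [683. -97.  23.]
s [ 540. -135.   23.]
post [725.   8. 172.] [723.  -5. 172.]
rack 0 [393. 381.   0.]
rack 0 [425. 302.   0.]
rack 0 [480. 326.   0.]
rack 40 [390. 374.  40.]
rack 40 [421. 297.  40.]
rack 40 [475. 320.  40.]
grip [433.9 351.3 162. ] side px [[242.7, 132.2], [242.7, 129.6], [242.4, 148.9], [242.1, 171.3]]
[430.23549369 364.67901311 165.        ] [436.96530155 337.15102895 165.        ]
```

```bash
cat >> h.py <<'E'
def box(x0,x1,y0,y1,z): return [(x0,y0,z),(x1,y0,z),(x1,y1,z),(x0,y1,z),(x0,y0,z)]
STAND=[box(-88,88,-93.5,93.5,0),box(-88,88,-93.5,93.5,23),[(135,0,0),(135,0,172),(20,0,165)],[(-33,24,149),(-6,24,149),(-6,24,135),(6,24,135),(6,24,169),(-25,24,169)],[(-33,-24,149),(-6,-24,149),(-6,-24,135),(6,-24,135),(6,-24,169),(-25,-24,169)]]
RACK=[box(-30,30,-42.5,42.5,0),box(-30,30,-42.5,42.5,40),[(0,0,40),(0,0,140)],[(0,-42,95),(0,42,95)],box(-6,6,-15,15,174),box(-6,6,-15,15,140)]
def over(n,im,items,x,y,w,h,s):
    c=cv2.resize(im[y:y+h,x:x+w],(w*s,h*s),interpolation=cv2.INTER_CUBIC)
    for p,geo,col in items:
        for l in geo:
            u=(proj(n,T(p,l))-[x-.5,y-.5])*s; cv2.polylines(c,[np.round(u).astype(int)],False,col,1)
    return c
E
python3 - <<'E'
from h import *
a=cv2.imread('pics/top0.png');b=cv2.imread('pics/side0.png')
S=(592,-20,np.radians(12.5));R=(435,352,np.radians(22.5))
it=[(S,STAND,(0,0,255)),(R,RACK,(0,0,255))]
c=np.zeros((600,800,3),np.uint8)
c[:280,:400]=over('top',a,it,158,185,50,35,8);c[:240,400:800]=over('side',b,it,220,122,80,48,5)
c[280:600,:400]=over('top',a,it,240,115,80,64,5); c[240:600,400:800]=over('side',b,it,250,180,100,90,4)
cv2.imwrite('pics/ov0.png',c)
E
```

```text
(no output)
```

View pics/ov0.png

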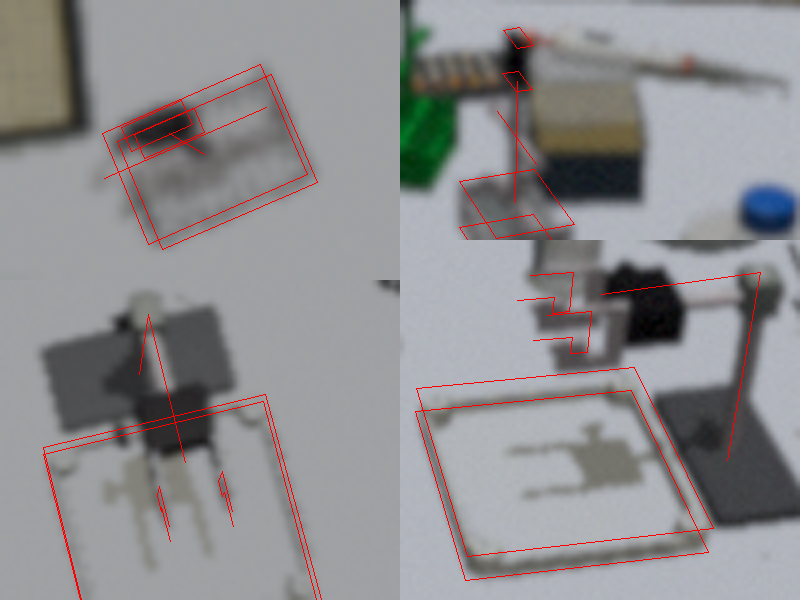

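The overlay fits the rack at about (435, 352), yaw 22.5°, and the stand at about (592, -20), yaw 12.5°. The hook looks shifted roughly +11 mm toward the post. Next I'll work out the first move.

```bash
cat >> h.py <<'E'
def row(p,yaw):
    "scaled row from present pose to TCP p (mm), tool y at yaw deg, tool straight down"
    from scipy.spatial.transform import Rotation as Ro
    s=manip.state(); R=np.array(s['ee_rot']); y=np.radians(yaw)
    G=np.c_[[-np.sin(y),np.cos(y),0],[np.cos(y),np.sin(y),0],[0,0,-1]]
    if (R.T@G)[0,0]<0: G[:,:2]*=-1
    d=R.T@(np.array(p)-s['ee_pos'])/250; w=Ro.from_matrix(R.T@G).as_rotvec()/np.pi
    print('row',d.round(4).tolist(),w.round(4).tolist())
E
python3 -c "
from h import *
row((420,360,215),22.5);row((435,352,215),22.5)"
```

```text
row [-0.9731, -0.3127, -0.1403] [-0.0, 0.0, 0.2455]
row [-1.0408, -0.3183, -0.1403] [-0.0, 0.0, 0.2455]
```

```bash
python3 -m inch '[[-0.05,0,-0.14,0,0,0.02,1],[-0.3,-0.1,-0.14,0,0,0.07,1],[-0.55,-0.18,-0.14,0,0,0.13,1],[-0.78,-0.25,-0.14,0,0,0.19,1],[-0.93,-0.3,-0.14,0,0,0.235,1],[-0.98,-0.313,-0.14,0,0,0.2455,1],[-0.98,-0.313,-0.14,0,0,0.2455,1],[-0.98,-0.313,-0.14,0,0,0.2455,1]]' 20
python3 - <<'E'
from h import *
a=save('top','t1.png');b=save('side','s1.png')
a=a[:,:,::-1].copy();b=b[:,:,::-1].copy()
R=(435,352,np.radians(22.5));it=[(R,RACK,(0,0,255))]
p=manip.state()['ee_pos'];c=np.hstack([over('top',a,it,150,175,60,50,6),over('side',b,it,205,100,70,50,6)])
print(proj('side',[p]),p)
cv2.imwrite('pics/ov1.png',c)
row((435,352,141),22.5)
E
```

```text
time: 2.1
ee_pos: [420.5, 360.3, 214.9]
ee_rot: [[-0.385, 0.923, -0.0], [0.923, 0.385, 0.0], [0.001, -0.0, -1.0]]
wrist_force: [0.2, -0.6, 0.4]
gripper_width: 91.9
grip_force: 0.0
[[239.13899491 117.08601735]] [420.48391506 360.29934639 214.90657091]
row [-0.0531, 0.0409, 0.2956] [-0.0001, -0.0001, 0.0009]
```

View pics/ov1.png

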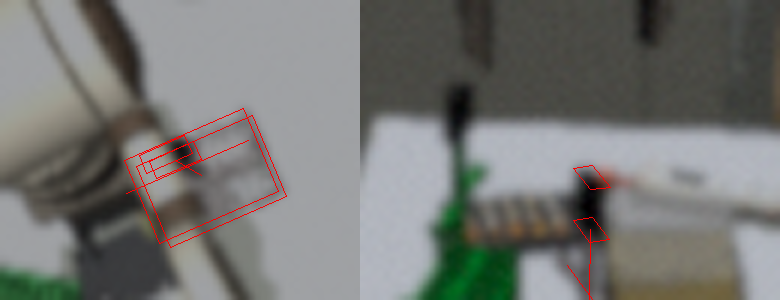

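The grip shows at side crop (588,200), within about 1 px of the model, so the estimate holds. The fingers are about 14 mm short in x, as planned. I'll descend and close.

```bash
python3 -m inch '[[-0.053,0.041,0.05,0,0,0,1],[-0.053,0.041,0.15,0,0,0,1],[-0.053,0.041,0.25,0,0,0,1],[-0.053,0.041,0.295,0,0,0,1],[-0.053,0.041,0.295,0,0,0,1],[-0.053,0.041,0.295,0,0,0,0.4],[-0.053,0.041,0.295,0,0,0,0.2],[-0.053,0.041,0.295,0,0,0,0.1],[-0.053,0.041,0.295,0,0,0,0.05],[-0.053,0.041,0.295,0,0,0,0]]' 25
python3 -m inch '[[0,0,0,0,0,0,0],[0,0,0,0,0,0,0],[0,0,0,0,0,0,0]]' 25
```

```text
time: 3.45
ee_pos: [436.1, 350.9, 141.2]
ee_rot: [[-0.383, 0.924, 0.0], [0.924, 0.383, 0.0], [-0.0, 0.0, -1.0]]
wrist_force: [0.2, -0.0, -0.3]
gripper_width: 43.9
grip_force: 0.0
time: 3.82
ee_pos: [436.1, 350.9, 141.1]
ee_rot: [[-0.383, 0.924, -0.0], [0.924, 0.383, -0.0], [0.0, -0.0, -1.0]]
wrist_force: [0.4, 0.1, -0.4]
gripper_width: 13.8
grip_force: 0.0
```

```bash
python3 -m inch '[[0,0,0,0,0,0,0],[0,0,0,0,0,0,0],[0,0,0,0,0,0,0]]' 25; python3 -m inch '[[0,0,-0.02,0,0,0,0],[0,0,-0.06,0,0,0,0],[0,0,-0.12,0,0,0,0],[0,0,-0.2,0,0,0,0],[0,0,-0.26,0,0,0,0],[0,0,-0.28,0,0,0,0],[0,0,-0.28,0,0,0,0],[0,0,-0.28,0,0,0,0]]'
python3 - <<'E'
from h import *
s=manip.state();print(s['wrist_force'],s['wrist_torque'])
a=save('top','t2.png')[:,:,::-1].copy();b=save('side','s2.png')[:,:,::-1].copy()
p=s['ee_pos']
L=[[(x,y,z+p[2]+16-157+0) for x,y,z in l] for l in RACK]
R=(p[0],p[1],np.radians(22.5));it=[(R,L,(0,0,255))]
cv2.imwrite('pics/ov2.png',np.hstack([over('side',b,it,205,80,70,80,6),over('side',b,[],205,80,60,80,6)]))
S=(592,-20,np.radians(12.5))
for x in(-110,-60): 
    t=T(S,(x,0,0))[0]; t[2]=141+64; print(x,t); row(t,12.5)
E
```

```text
time: 4.2
ee_pos: [436.1, 350.9, 141.2]
ee_rot: [[-0.383, 0.924, 0.0], [0.924, 0.383, 0.0], [0.0, 0.0, -1.0]]
wrist_force: [0.3, 0.1, 0.0]
gripper_width: 0.4
grip_force: 0.0
time: 5.2
ee_pos: [435.7, 350.7, 210.3]
ee_rot: [[-0.383, 0.924, -0.001], [0.924, 0.383, -0.001], [-0.0, -0.002, -1.0]]
wrist_force: [-0.1, 0.4, -0.8]
gripper_width: 0.5
grip_force: 0.0
[-0.14082247  0.4266227  -0.80845394] [0.00576223 0.01318499 0.00621429]
-110 [484.60743922 -43.80835753 205.        ]
row [-1.5329, -0.423, 0.022] [-0.0005, 0.0001, 0.0556]
-60 [533.42223957 -32.98637684 205.        ]
row [-1.5676, -0.2261, 0.0217] [-0.0005, 0.0001, 0.0556]
```

View pics/ov2.png

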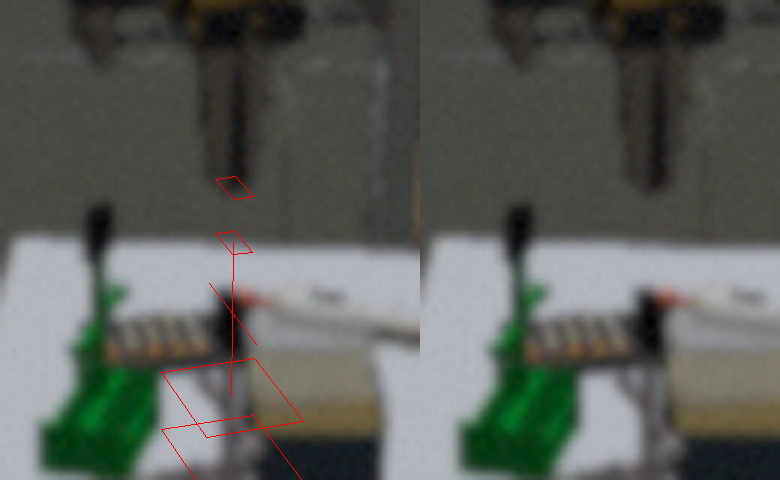

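The gripper closed on nothing. In the side view the shut tips show about 9 px (some 30 mm) higher than the reported TCP projects. I'll check against the top view.

```bash
python3 - <<'E'
from h import *
a=cv2.imread('pics/t2.png');b=cv2.imread('pics/s2.png')
s=manip.state();p=s['ee_pos'];print(p)
print('TCP px',proj('top',[p]),proj('side',[p]))
ps=np.array([[p[0],p[1],z] for z in (p[2],p[2]+30,p[2]+88,p[2]+150)])
c=np.zeros((480,780,3),np.uint8)
t=over('top',a,[((435,352,np.radians(22.5)),RACK,(0,0,255))],120,160,65,80,6);u=over('side',b,[],205,60,65,80,6)
for im,n,x,y in((t,'top',120,160),(u,'side',205,60)):
    for k,q in enumerate(proj(n,ps)): cv2.circle(im,tuple(int(v) for v in (q-[x-.5,y-.5])*6),3,(0,255,255) if k else (255,255,0),1)
c=np.hstack([t,u]);cv2.imwrite('pics/ov3.png',c)
E
```

```text
[435.66545497 350.71193521 210.29358911]
TCP px [[175.57516666 198.90964179]] [[243.34373273 119.63273946]]
```

View pics/ov3.png

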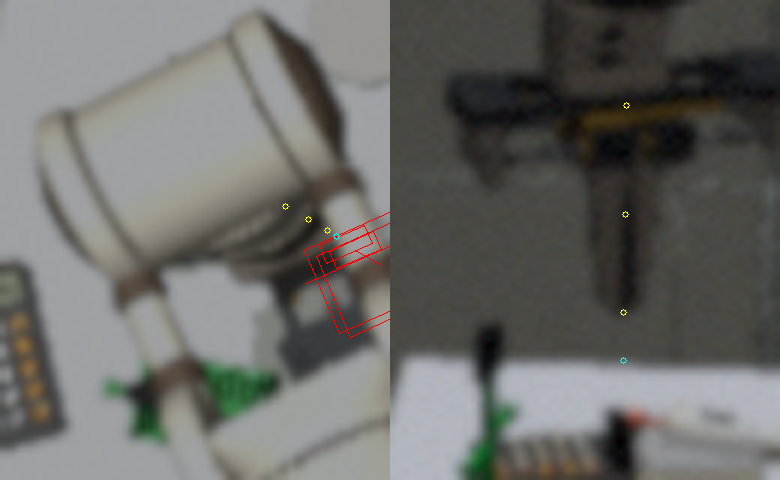

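The hand appears offset as a whole: about +30 mm in z or about +46 mm in y relative to the reported TCP. One gentle fingertip touch on clear table will tell the two apart.

```bash
python3 -m inch '[[-0.15,-0.11,0,0,0,0,0],[-0.35,-0.26,0,0,0,0,0],[-0.418,-0.308,0.1,0,0,0,0],[-0.418,-0.308,0.3,0,0,0,0],[-0.418,-0.308,0.5,0,0,0,0],[-0.418,-0.308,0.66,0,0,0,0],[-0.418,-0.308,0.76,0,0,0,0],[-0.418,-0.308,0.8,0,0,0,0],[-0.418,-0.308,0.8,0,0,0,0]]'
python3 -m inch '[[0,0,0.014,0,0,0,0],[0,0,0.028,0,0,0,0],[0,0,0.036,0,0,0,0],[0,0,0.044,0,0,0,0]]'
```

```text
time: 6.42
ee_pos: [404.7, 224.8, 11.0]
ee_rot: [[-0.383, 0.924, -0.001], [0.924, 0.383, -0.0], [0.0, -0.001, -1.0]]
wrist_force: [0.1, -1.4, 0.3]
gripper_width: 0.6
grip_force: 0.0
time: 6.92
ee_pos: [405.1, 225.0, 0.2]
ee_rot: [[-0.383, 0.924, 0.0], [0.924, 0.383, 0.0], [-0.0, 0.0, -1.0]]
wrist_force: [-0.3, 0.3, -1.0]
gripper_width: 0.7
grip_force: 0.0
```

```bash
python3 -m inch '[[0,0,0.012,0,0,0,0],[0,0,0.02,0,0,0,0],[0,0,0.02,0,0,0,0]]'; python3 - <<'E'
from h import *
b=save('side','s3.png')[:,:,::-1].copy()
s=manip.state();p=s['ee_pos'];print(p,s['wrist_force'],proj('side',[p,p+[0,0,30],p+[0,46,0]]))
u=over('side',b,[],200,120,80,80,7)
for q in proj('side',[p]): cv2.circle(u,tuple(int(v) for v in (q-[199.5,119.5])*7),3,(0,255,255),1)
cv2.imwrite('pics/ov4.png',u)
E
```

```text
time: 7.3
ee_pos: [404.7, 224.9, -5.1]
ee_rot: [[-0.383, 0.924, -0.001], [0.924, 0.383, -0.0], [0.0, -0.001, -1.0]]
wrist_force: [0.3, -0.6, -0.3]
gripper_width: 0.6
grip_force: 0.0
[404.87679627 224.8993032   -4.9418257 ] [ 0.52821463 -0.72640806  0.04150805] [[231.82286005 191.1711625 ]
 [231.79580208 184.03108486]
 [232.80848036 183.90597269]]
```

View pics/ov4.png

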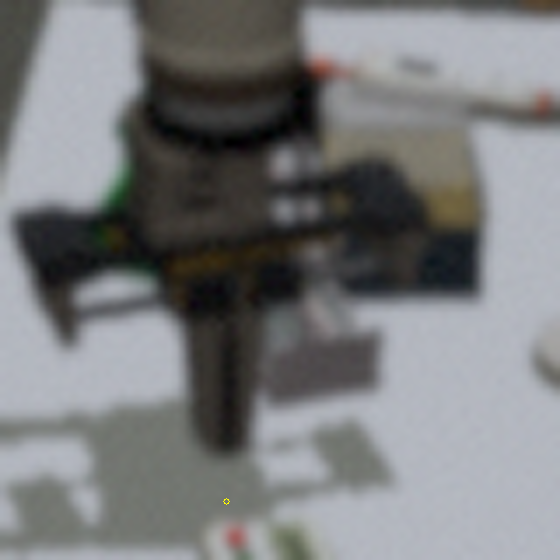

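No contact at reported z = -5, and the tip shows 7 px above its projection. So the true TCP is about 30 mm higher than reported. I'll continue to contact to get the exact offset.

```bash
python3 -m inch '[[0,0,0.03,0,0,0,0],[0,0,0.06,0,0,0,0],[0,0,0.064,0,0,0,0],[0,0,0.07,0,0,0,0]]'; python3 -m inch '[[0,0,0.004,0,0,0,0],[0,0,0.01,0,0,0,0],[0,0,0.016,0,0,0,0]]'
```

```text
time: 7.85
ee_pos: [404.9, 224.9, -22.5]
ee_rot: [[-0.383, 0.924, -0.0], [0.924, 0.383, -0.0], [0.0, -0.0, -1.0]]
wrist_force: [0.1, 0.3, -0.4]
gripper_width: 0.3
grip_force: 0.0
time: 8.22
ee_pos: [405.0, 225.0, -26.4]
ee_rot: [[-0.383, 0.924, 0.0], [0.924, 0.383, 0.0], [-0.0, 0.0, -1.0]]
wrist_force: [-0.1, -0.9, 0.9]
gripper_width: 0.5
grip_force: 0.0
```

```bash
python3 -m inch '[[0,0,0.006,0,0,0,0],[0,0,0.012,0,0,0,0]]'
```

```text
time: 8.48
ee_pos: [405.0, 224.9, -29.4]
ee_rot: [[-0.383, 0.924, 0.0], [0.924, 0.383, 0.0], [-0.0, 0.0, -1.0]]
wrist_force: [0.3, 0.3, 0.0]
gripper_width: 0.4
grip_force: 0.0
```

```bash
python3 -m inch '[[0,0,0.004,0,0,0,0],[0,0,0.008,0,0,0,0],[0,0,0.012,0,0,0,0]]'
```

```text
time: 8.85
ee_pos: [405.0, 224.9, -32.4]
ee_rot: [[-0.383, 0.924, 0.0], [0.924, 0.383, -0.0], [-0.0, 0.0, -1.0]]
wrist_force: [0.2, 0.1, 0.1]
gripper_width: 0.5
grip_force: 0.0
```

```bash
python3 -m inch '[[0,0,0.006,0,0,0,0],[0,0,0.012,0,0,0,0]]'; 
```

```text
time: 9.1
ee_pos: [405.0, 224.9, -34.4]
ee_rot: [[-0.383, 0.924, -0.001], [0.924, 0.383, -0.0], [-0.0, -0.001, -1.0]]
wrist_force: [-7.9, -2.7, 22.6]
gripper_width: 0.5
grip_force: 11.0
```

```bash
python3 -m inch '[[0,0,0.006,0,0,0,0],[0,0,0.012,0,0,0,0]]'; 
```

```text
time: 9.35
ee_pos: [405.0, 224.9, -34.5]
ee_rot: [[-0.384, 0.923, -0.003], [0.923, 0.384, -0.001], [-0.0, -0.003, -1.0]]
wrist_force: [-20.2, -7.0, 54.2]
gripper_width: 0.4
grip_force: 27.2
```

Contact at reported z ≈ -34, so true z = reported + 34. I'll back off and regrasp accordingly.

```bash
python3 -m inch '[[0,0,-0.08,0,0,0,0.1],[0,0,-0.3,0,0,0,1],[0,0,-0.55,0,0,0,1],[0.05,0.03,-0.8,0,0,0,1],[0.25,0.18,-0.84,0,0,0,1],[0.4,0.29,-0.84,0,0,0,1],[0.423,0.305,-0.84,0,0,0,1],[0.423,0.305,-0.84,0,0,0,1],[0.423,0.305,-0.84,0,0,0,1]]'
python3 -c "
from h import *
row((435.5,351.5,108),22.5)"
```

```text
time: 10.48
ee_pos: [434.7, 350.6, 171.3]
ee_rot: [[-0.382, 0.924, -0.001], [0.924, 0.382, -0.001], [-0.0, -0.001, -1.0]]
wrist_force: [0.7, -0.5, 0.8]
gripper_width: 86.7
grip_force: 0.0
row [0.0021, 0.0047, 0.2534] [-0.0003, 0.0001, -0.0003]
```

```bash
python3 -m inch '[[0.002,0.005,0.06,0,0,0,1],[0.002,0.005,0.15,0,0,0,1],[0.002,0.005,0.22,0,0,0,1],[0.002,0.005,0.253,0,0,0,0.5],[0.002,0.005,0.253,0,0,0,0],[0.002,0.005,0.253,0,0,0,0],[0.002,0.005,0.253,0,0,0,0],[0.002,0.005,0.253,0,0,0,0],[0.002,0.005,0.253,0,0,0,0],[0.002,0.005,0.253,0,0,0,0]]' 25
python3 -m inch '[[0,0,0,0,0,0,0],[0,0,0,0,0,0,0],[0,0,0,0,0,0,0]]' 25
```

```text
time: 11.72
ee_pos: [435.9, 352.8, 108.5]
ee_rot: [[-0.383, 0.924, 0.0], [0.924, 0.383, 0.0], [0.0, 0.0, -1.0]]
wrist_force: [-0.1, 0.1, 0.1]
gripper_width: 24.0
grip_force: 0.0
time: 12.1
ee_pos: [435.9, 352.7, 108.3]
ee_rot: [[-0.383, 0.924, -0.0], [0.924, 0.383, -0.0], [-0.0, -0.0, -1.0]]
wrist_force: [-0.5, 0.1, 0.2]
gripper_width: 11.4
grip_force: 25.0
```

```bash
python3 -m inch '[[0,0,-0.02,0,0,0,0],[0,0,-0.07,0,0,0,0],[0,0,-0.15,0,0,0,0],[0,0,-0.23,0,0,0,0],[0,0,-0.28,0,0,0,0],[0,0,-0.29,0,0,0,0],[0,0,-0.29,0,0,0,0]]'
python3 - <<'E'
from h import *
s=manip.state();print(s['ee_pos'],s['wrist_force'],s['wrist_torque'],s['gripper_width'],s['q'])
print('green',atz('top',(305,224),20),atz('top',(308,224),157), 'bottle',atz('top',(210,158),100))
S=(592,-20,np.radians(12.5))
for x in(-100,-50): 
    t=T(S,(x,0,0))[0]; t[2]=172.3+4; print(x,t); row(t,12.5)
row((450,160,180),17.5)
E
```

```text
time: 12.98
ee_pos: [435.6, 352.6, 180.4]
ee_rot: [[-0.383, 0.924, -0.001], [0.924, 0.383, -0.0], [-0.0, -0.001, -1.0]]
wrist_force: [-0.0, -0.1, -2.9]
gripper_width: 11.9
grip_force: 25.0
[435.60834774 352.59840914 180.44020465] [-0.01444301 -0.13350191 -2.8772093 ] [-0.03008734 -0.00197543  0.00987192] 11.910417354133935 [4.64858121e-01 1.21249853e-01 1.63705849e+00 2.90864642e-06
 1.38409531e+00 7.21015556e-02]
green [ 344.62180852 -129.0491524    20.        ] [ 338.25230611 -122.59123579  157.        ] bottle [603.71974668 237.74189101 100.        ]
-100 [494.37039929 -41.64396139 176.3       ]
row [-1.5469, -0.3864, 0.017] [-0.0003, 0.0, 0.0556]
-50 [543.18519964 -30.8219807  176.3       ]
row [-1.5816, -0.1894, 0.0168] [-0.0003, 0.0, 0.0556]
row [-0.7338, -0.2417, 0.002] [-0.0003, 0.0, 0.0278]
```

```bash
python3 -m inch '[[-0.03,-0.01,0,0,0,0.001,0],[-0.12,-0.04,0,0,0,0.004,0],[-0.25,-0.08,0,0,0,0.009,0],[-0.38,-0.12,0,0,0,0.014,0],[-0.51,-0.165,0,0,0,0.019,0],[-0.63,-0.205,0,0,0,0.024,0],[-0.71,-0.235,0,0,0,0.027,0],[-0.735,-0.242,0,0,0,0.028,0]]'
python3 - <<'E'
from h import *
S=(592,-20,np.radians(12.5))
for x in(-100,): 
    t=T(S,(x,0,0))[0]; t[2]=172.3+4; row(t,12.5)
E
```

```text
time: 13.98
ee_pos: [450.0, 158.6, 180.4]
ee_rot: [[-0.298, 0.955, -0.001], [0.955, 0.298, -0.0], [0.0, -0.001, -1.0]]
wrist_force: [0.3, -0.2, -3.2]
gripper_width: 11.4
grip_force: 25.0
row [-0.8174, -0.0693, 0.0163] [-0.0003, -0.0, 0.0269]
```

```bash
python3 -m inch '[[-0.03,0,0,0,0,0.001,0],[-0.12,-0.01,0,0,0,0.004,0],[-0.25,-0.02,0.002,0,0,0.008,0],[-0.38,-0.03,0.005,0,0,0.013,0],[-0.51,-0.045,0.01,0,0,0.018,0],[-0.64,-0.055,0.013,0,0,0.022,0],[-0.75,-0.065,0.016,0,0,0.025,0],[-0.8,-0.069,0.016,0,0,0.027,0],[-0.817,-0.069,0.016,0,0,0.027,0],[-0.817,-0.069,0.016,0,0,0.027,0]]'
python3 - <<'E'
from h import *
b=save('side','s5.png')[:,:,::-1].copy();a=save('top','t5.png')[:,:,::-1].copy()
s=manip.state();p=s['ee_pos'];print(p,s['wrist_force'])
L=[[(x,y,z+p[2]-108.3) for x,y,z in l] for l in RACK]
S=(592,-20,np.radians(12.5));it=[((p[0],p[1],S[2]),L,(0,0,255)),((S[0]+11*np.cos(S[2]),S[1]+11*np.sin(S[2]),S[2]),STAND[3:],(0,0,255)),(S,STAND[2:3],(0,0,255)),]
u=np.vstack([over('side',b,it,215,155,130,50,6),over('side',b,[],215,155,130,50,6)])
cv2.imwrite('pics/ov5.png',u)
E
```

```text
time: 15.22
ee_pos: [495.1, -39.5, 176.8]
ee_rot: [[-0.219, 0.976, -0.0], [0.976, 0.219, 0.001], [0.001, -0.0, -1.0]]
wrist_force: [0.9, 0.4, -2.1]
gripper_width: 11.8
grip_force: 25.0
[495.04133251 -39.29983699 176.86973235] [-0.60575649  0.07053899 -2.67884219]
```

View pics/ov5.png

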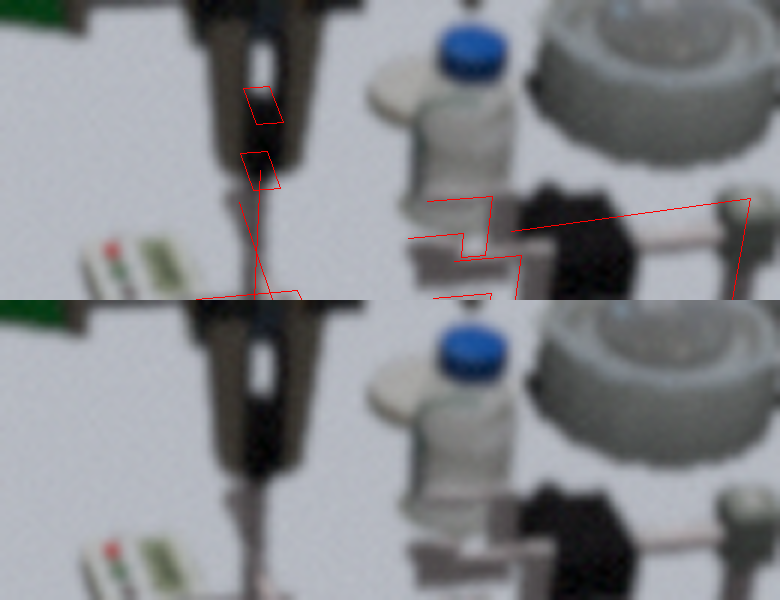

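The rack matches its model, upright with pin z ≈ 163. The hook plates show with the lip's left end at about (410,240) and shift about +11. I'll lower 4 mm, centre sideways and go into the mouth.

```bash
python3 -m inch '[[-0.008,0.02,0.01,0,0,0,0],[-0.016,0.08,0.018,0,0,0,0],[-0.016,0.16,0.018,0,0,0,0],[-0.016,0.22,0.018,0,0,0,0],[-0.016,0.25,0.018,0,0,0,0],[-0.016,0.27,0.018,0,0,0,0],[-0.016,0.28,0.018,0,0,0,0]]'
python3 -m inch '[[0,0.016,0,0,0,0,0],[0,0.032,0,0,0,0,0],[0,0.048,0,0,0,0,0],[0,0.064,0,0,0,0,0]]'
```

```text
time: 16.2
ee_pos: [564.3, -28.7, 172.3]
ee_rot: [[-0.218, 0.976, -0.0], [0.976, 0.218, 0.0], [0.0, -0.0, -1.0]]
wrist_force: [0.4, 0.4, -2.8]
gripper_width: 11.7
grip_force: 25.0
time: 16.7
ee_pos: [580.2, -25.3, 172.4]
ee_rot: [[-0.218, 0.976, 0.0], [0.976, 0.218, -0.0], [-0.0, 0.0, -1.0]]
wrist_force: [0.5, -0.6, -2.4]
gripper_width: 11.9
grip_force: 25.0
```

```bash
python3 -m inch '[[0,0.01,0,0,0,0,0],[0,0.02,0,0,0,0,0],[0,0.03,0,0,0,0,0]]'
```

```text
time: 17.08
ee_pos: [587.4, -23.7, 172.4]
ee_rot: [[-0.218, 0.976, -0.0], [0.976, 0.218, -0.0], [0.0, -0.0, -1.0]]
wrist_force: [-0.6, 0.5, -2.0]
gripper_width: 11.8
grip_force: 25.0
```

```bash
python3 -m inch '[[0,0.006,0,0,0,0,0],[0,0.012,0,0,0,0,0]]'
```

```text
time: 17.32
ee_pos: [590.3, -23.0, 172.4]
ee_rot: [[-0.218, 0.976, -0.0], [0.976, 0.218, 0.0], [0.0, -0.0, -1.0]]
wrist_force: [1.1, 0.2, -2.4]
gripper_width: 12.0
grip_force: 25.0
```

```bash
python3 -m inch '[[0,0.006,0,0,0,0,0],[0,0.012,0,0,0,0,0]]'
```

```text
time: 17.58
ee_pos: [593.2, -22.4, 172.4]
ee_rot: [[-0.218, 0.976, 0.0], [0.976, 0.218, -0.0], [-0.0, 0.0, -1.0]]
wrist_force: [0.2, 0.0, -2.8]
gripper_width: 12.3
grip_force: 25.0
```

```bash
python3 -m inch '[[0,0.005,0,0,0,0,0],[0,0.01,0,0,0,0,0]]'
```

```text
time: 17.82
ee_pos: [595.7, -21.8, 172.4]
ee_rot: [[-0.218, 0.976, -0.0], [0.976, 0.218, -0.0], [-0.0, -0.0, -1.0]]
wrist_force: [0.1, -0.5, -2.6]
gripper_width: 11.5
grip_force: 25.0
```

```bash
python3 -m inch '[[0,0.004,0,0,0,0,0],[0,0.008,0,0,0,0,0]]'
```

```text
time: 18.08
ee_pos: [597.6, -21.4, 172.4]
ee_rot: [[-0.218, 0.976, -0.0], [0.976, 0.218, 0.0], [0.0, -0.0, -1.0]]
wrist_force: [0.4, -0.5, -2.5]
gripper_width: 11.6
grip_force: 25.0
```

```bash
python3 -m inch '[[0,0.004,0,0,0,0,0],[0,0.006,0,0,0,0,0]]'
```

```text
time: 18.32
ee_pos: [599.1, -21.1, 172.4]
ee_rot: [[-0.218, 0.976, 0.0], [0.976, 0.218, -0.0], [-0.0, 0.0, -1.0]]
wrist_force: [-0.6, 0.4, -3.5]
gripper_width: 11.8
grip_force: 25.0
```

```bash
python3 -m inch '[[0,0.003,0,0,0,0,0],[0,0.006,0,0,0,0,0]]'
```

```text
time: 18.58
ee_pos: [600.5, -20.7, 172.4]
ee_rot: [[-0.218, 0.976, -0.0], [0.976, 0.218, 0.0], [0.0, -0.0, -1.0]]
wrist_force: [-0.0, -0.7, -2.6]
gripper_width: 12.1
grip_force: 25.0
```

```bash
python3 -m inch '[[0,0.002,0,0,0,0,0],[0,0.004,0,0,0,0,0]]'
```

```text
time: 18.82
ee_pos: [601.5, -20.5, 172.4]
ee_rot: [[-0.218, 0.976, 0.0], [0.976, 0.218, -0.0], [-0.0, 0.0, -1.0]]
wrist_force: [-1.0, 0.4, -2.4]
gripper_width: 12.0
grip_force: 25.0
```

```bash
python3 -m inch '[[0,0.003,0,0,0,0,0],[0,0.005,0,0,0,0,0]]'
```

```text
time: 19.08
ee_pos: [602.7, -20.3, 172.4]
ee_rot: [[-0.218, 0.976, 0.0], [0.976, 0.218, -0.0], [-0.0, 0.0, -1.0]]
wrist_force: [0.1, -0.5, -2.0]
gripper_width: 12.0
grip_force: 25.0
```

```bash
python3 -m inch '[[0,0.002,0,0,0,0,0],[0,0.004,0,0,0,0,0]]'; python3 -c "
from h import *
print(manip.state()['wrist_torque'])"
```

```text
time: 19.32
ee_pos: [603.6, -20.0, 172.4]
ee_rot: [[-0.218, 0.976, -0.0], [0.976, 0.218, -0.0], [-0.0, -0.0, -1.0]]
wrist_force: [0.6, -0.2, -2.4]
gripper_width: 11.9
grip_force: 25.0
[-0.03002078  0.01451842  0.01404758]
```

```bash
python3 -m inch '[[0,0.003,0,0,0,0,0],[0,0.005,0,0,0,0,0]]'
```

```text
time: 19.58
ee_pos: [604.9, -19.8, 172.4]
ee_rot: [[-0.218, 0.976, 0.0], [0.976, 0.218, -0.0], [-0.0, 0.0, -1.0]]
wrist_force: [-0.7, 0.5, -2.1]
gripper_width: 11.5
grip_force: 25.0
```

```bash
python3 -m inch '[[0,0.002,0,0,0,0,0],[0,0.004,0,0,0,0,0]]'; python3 -c "
from h import *
print(manip.state()['wrist_torque'])"
```

```text
time: 19.82
ee_pos: [605.8, -19.6, 172.4]
ee_rot: [[-0.218, 0.976, -0.0], [0.976, 0.218, -0.0], [-0.0, -0.0, -1.0]]
wrist_force: [0.1, -0.3, -2.4]
gripper_width: 11.7
grip_force: 25.0
[-0.12845132  0.18311149  0.01817967]
```

```bash
python3 -m inch '[[0,0.002,0,0,0,0,0],[0,0.003,0,0,0,0,0]]'; python3 -c "
from h import *
s=manip.state();print(s['wrist_torque'],s['wrist_force'])"
```

```text
time: 20.08
ee_pos: [606.1, -19.5, 172.4]
ee_rot: [[-0.218, 0.976, -0.001], [0.976, 0.218, -0.0], [0.0, -0.001, -1.0]]
wrist_force: [-2.6, -0.6, -1.1]
gripper_width: 12.3
grip_force: 25.0
[-0.23671041  0.64958113  0.00701653] [-2.57890172 -0.58065192 -1.14823124]
```

```bash
python3 -m inch '[[0,0.002,0,0,0,0,0],[0,0.002,0,0,0,0,0]]'; python3 -c "
from h import *
s=manip.state();print(s['wrist_torque'],s['wrist_force'])"
```

```text
time: 20.32
ee_pos: [606.3, -19.4, 172.3]
ee_rot: [[-0.218, 0.976, -0.002], [0.976, 0.218, -0.0], [0.0, -0.002, -1.0]]
wrist_force: [-4.8, -1.3, -0.3]
gripper_width: 12.0
grip_force: 25.0
[-0.32221617  1.14137603  0.09357578] [-4.81041038 -1.30113402 -0.31289655]
```

Back contact confirmed at about 5 N. I'll ease off about 1.5 mm and lower.

```bash
python3 -m inch '[[0,-0.006,0,0,0,0,0],[0,-0.006,0.01,0,0,0,0],[0,-0.006,0.022,0,0,0,0],[0,-0.006,0.034,0,0,0,0],[0,-0.006,0.046,0,0,0,0],[0,-0.006,0.056,0,0,0,0],[0,-0.006,0.064,0,0,0,0],[0,-0.006,0.068,0,0,0,0]]';  python3 -c "
from h import *
s=manip.state();print(s['wrist_torque'],s['wrist_force'])"
```

```text
time: 21.32
ee_pos: [605.7, -19.6, 155.2]
ee_rot: [[-0.218, 0.976, 0.0], [0.976, 0.218, 0.0], [0.0, 0.0, -1.0]]
wrist_force: [-0.1, -0.2, -2.7]
gripper_width: 12.0
grip_force: 25.0
[-0.03538494  0.04335551  0.00645568] [-0.12250102 -0.22106434 -2.71153219]
```

```bash
python3 -m inch '[[0,0,0.004,0,0,0,0],[0,0,0.008,0,0,0,0]]'
```

```text
time: 21.58
ee_pos: [605.7, -19.6, 153.4]
ee_rot: [[-0.218, 0.976, 0.0], [0.976, 0.218, -0.0], [-0.0, 0.0, -1.0]]
wrist_force: [-0.7, 0.5, -3.2]
gripper_width: 11.9
grip_force: 25.0
```

```bash
python3 -m inch '[[0,0,0.002,0,0,0,0],[0,0,0.003,0,0,0,0]]'
```

```text
time: 21.82
ee_pos: [605.6, -19.6, 152.7]
ee_rot: [[-0.218, 0.976, 0.0], [0.976, 0.218, 0.0], [0.0, 0.0, -1.0]]
wrist_force: [-0.2, 0.2, -2.9]
gripper_width: 11.8
grip_force: 25.0
```

```bash
python3 -m inch '[[0,0,0.002,0,0,0,0],[0,0,0.003,0,0,0,0]]'
```

```text
time: 22.08
ee_pos: [605.7, -19.6, 152.2]
ee_rot: [[-0.218, 0.976, 0.0], [0.976, 0.218, -0.0], [-0.0, 0.0, -1.0]]
wrist_force: [-0.6, 0.5, -1.2]
gripper_width: 11.9
grip_force: 25.0
```

```bash
python3 -m inch '[[0,0,0.001,0,0,0,0],[0,0,0.002,0,0,0,0]]'
```

```text
time: 22.32
ee_pos: [605.7, -19.7, 152.1]
ee_rot: [[-0.218, 0.976, 0.001], [0.976, 0.218, -0.0], [-0.0, 0.0, -1.0]]
wrist_force: [-2.0, 0.4, 4.2]
gripper_width: 11.9
grip_force: 25.0
```

The pin is seated: reported z is 152.2 as predicted, with an upward reaction of about 4 N. I'll release gently.

```bash
python3 -m inch '[[0,0,-0.002,0,0,0,0],[0,0,-0.002,0,0,0,0.13],[0,0,-0.002,0,0,0,0.15],[0,0,-0.002,0,0,0,0.18],[0,0,-0.002,0,0,0,0.25],[0,0,-0.002,0,0,0,0.35],[0,0,-0.002,0,0,0,0.4],[0,0,-0.002,0,0,0,0.4],[0,0,-0.002,0,0,0,0.4]]' 5
python3 - <<'E'
from h import *
b=save('side','s6.png')[:,:,::-1].copy()
S=(592,-22,np.radians(12.5));c=T(S,(12.3,0,0))[0]
L=[[(x,y,z+44) for x,y,z in l] for l in RACK]
it=[((c[0],c[1],S[2]),L,(0,0,255))]
cv2.imwrite('pics/ov6.png',np.hstack([over('side',b,it,270,165,65,90,6),over('side',b,[],270,165,65,90,6)]))
E
```

```text
time: 23.45
ee_pos: [605.6, -19.6, 151.9]
ee_rot: [[-0.218, 0.976, -0.0], [0.976, 0.218, -0.0], [0.0, -0.0, -1.0]]
wrist_force: [0.4, -0.5, -0.1]
gripper_width: 36.9
grip_force: 0.0
```

View pics/ov6.png

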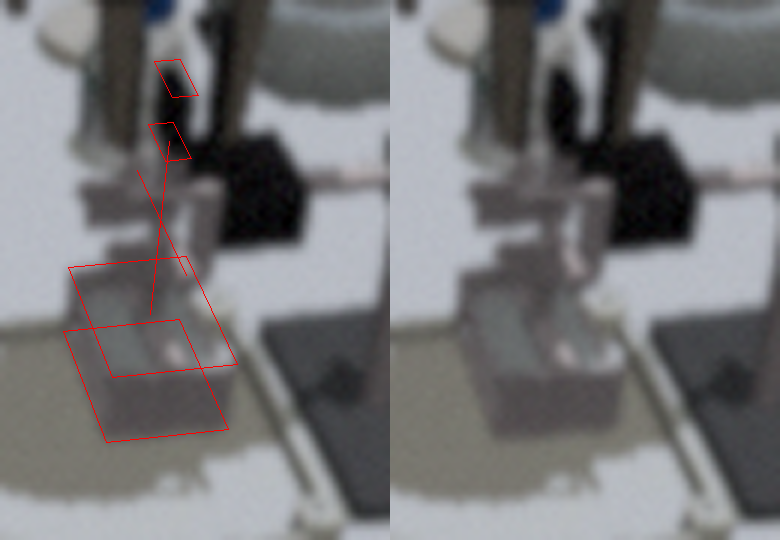

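The rack hangs upright in the notch: its basket at (540,400) and grip at (565,105) in the right panel match the model, and the fingers are clear. I'll retreat straight up and wait.

```bash
python3 -m inch '[[0,0,-0.03,0,0,0,0.4],[0,0,-0.1,0,0,0,0.4],[0,0,-0.2,0,0,0,0.4],[0,0,-0.35,0,0,0,0.4],[0,0,-0.5,0,0,0,0.4],[0,0,-0.5,0,0,0,0.4],[0,0,-0.5,0,0,0,0.4],[0,0,-0.5,0,0,0,0.4],[0,0,-0.5,0,0,0,0.4],[0,0,-0.5,0,0,0,0.4]]'
python3 - <<'E'
from h import *
b6=cv2.imread('pics/s6.png').astype(int);im=save('side','s7.png')[:,:,::-1].astype(int)
im2=save('side','s8.png')[:,:,::-1].astype(int)
r=slice(205,240);c=slice(280,310)
print('basket diff',abs(im-b6)[r,c].mean(),abs(im2-im)[r,c].mean(),'ref noise',abs(im2-im)[100:200,100:200].mean())
E
```

```text
time: 24.75
ee_pos: [605.3, -19.5, 276.3]
ee_rot: [[-0.218, 0.976, -0.001], [0.976, 0.218, 0.0], [0.001, -0.001, -1.0]]
wrist_force: [-0.1, -0.2, -0.0]
gripper_width: 37.0
grip_force: 0.0
basket diff 2.5514285714285716 1.4796825396825397 ref noise 1.7197
```

```bash
python3 -c "
from station import manip
print(manip.finish_job())"
```

```text
the job is handed in; nothing more can be done
None
```

The slide rack hangs upright and still in the drip-stand hook (back found by touch at about 5 N), the gripper is clear, and the job was handed in at about 25 s; on the way I missed one grasp because the true TCP is 34 mm above the reported one, and I briefly pressed the bare table with 54 N while measuring that.

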